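# Snap the food box lid shut all round

### The job

The food box on the galley counter has its lid laid on, but all four hinged sections of the lid's rim still stand up. Press each section down until it clicks shut and lies flat, so that the lid is fastened all round. Leave the box standing where it is without picking it up, and do not disturb the other things on the counter.

Things in the scene. Friction and masses are not known exactly. Their poses are not given: they have to be found in the camera images.
- food_box: Loose clear food box with its white lid laid on, 0.65-1.05 kg. Over the lid's rim 132 mm along own x, 182 mm along own y, 70 mm high when shut; base 102 x 152 mm. Origin: centre of its underside, z up. Lid's centre panel (76 x 126 mm, top at 68 mm) and the four rim corners (top at 70 mm) are fixed; between the corners each side of the rim is a hinged section with a down-turned lip, starting raised.
- rim_front (a joint): Angle (rad) of the hinged rim section on the box's -x side: 0 = shut and level, 0.4-0.68 = raised, as at the start. White plate 92 mm long, 28 deep, 4 thick, 15 mm lip at its outer edge; hinge on its inner edge, 38 mm from the box's centre, 67 mm up. Pressing its outer half down takes up to about 10-12 N until it clicks (near 0.15 rad), goes home and stays; let go earlier it springs part way back.
- rim_front_pad (a point): Where to press the -x side's rim section: on its upper face among three small thumb ribs, mid-length, 16 mm out from the hinge line; moves with the section. When shut it lies 54 mm from the box's centre along -x of the box, 70 mm above the counter. Its x axis points outwards, its z axis out of the upper face.
- rim_back (a joint): Angle (rad) of the hinged rim section on the box's +x side: 0 = shut and level, 0.4-0.68 = raised, as at the start. White plate 92 mm long, 28 deep, 4 thick, 15 mm lip at its outer edge; hinge on its inner edge, 38 mm from the box's centre, 67 mm up. Pressing its outer half down takes up to about 10-12 N until it clicks (near 0.15 rad), goes home and stays; let go earlier it springs part way back.
- rim_back_pad (a point): Where to press the +x side's rim section: on its upper face among three small thumb ribs, mid-length, 16 mm out from the hinge line; moves with the section. When shut it lies 54 mm from the box's centre along +x of the box, 70 mm above the counter. Its x axis points outwards, its z axis out of the upper face.
- rim_left (a joint): Angle (rad) of the hinged rim section on the box's +y side: 0 = shut and level, 0.4-0.68 = raised, as at the start. White plate 58 mm long, 28 deep, 4 thick, 15 mm lip at its outer edge; hinge on its inner edge, 63 mm from the box's centre, 67 mm up. Pressing its outer half down takes up to about 10-12 N until it clicks (near 0.15 rad), goes home and stays; let go earlier it springs part way back.
- rim_left_pad (a point): Where to press the +y side's rim section: on its upper face among three small thumb ribs, mid-length, 16 mm out from the hinge line; moves with the section. When shut it lies 79 mm from the box's centre along +y of the box, 70 mm above the counter. Its x axis points outwards, its z axis out of the upper face.
- rim_right (a joint): Angle (rad) of the hinged rim section on the box's -y side: 0 = shut and level, 0.4-0.68 = raised, as at the start. White plate 58 mm long, 28 deep, 4 thick, 15 mm lip at its outer edge; hinge on its inner edge, 63 mm from the box's centre, 67 mm up. Pressing its outer half down takes up to about 10-12 N until it clicks (near 0.15 rad), goes home and stays; let go earlier it springs part way back.
- rim_right_pad (a point): Where to press the -y side's rim section: on its upper face among three small thumb ribs, mid-length, 16 mm out from the hinge line; moves with the section. When shut it lies 79 mm from the box's centre along -y of the box, 70 mm above the counter. Its x axis points outwards, its z axis out of the upper face.
- canister: Bystander: loose green plastic canister with a ribbed twist cap, 82 mm diameter, 107 mm high, upright beside one short side of the box. Origin: centre of its underside.
- tumbler: Bystander: loose clear glass tumbler, 72 mm rim diameter, 90 mm high, upright beside the other short side of the box. Origin: centre of its underside.
- plate: Bystander: loose blue enamel plate, 200 mm diameter, 20 mm high, on the counter beyond the box. Origin: centre of its underside.
- spoon_rest: Bystander: loose bamboo spoon rest, a shallow tray 78 x 120 x 18 mm on the counter on the robot's side of the box. Origin: centre of its underside.
Mind the look-alikes: they are no part of the job. Of the things shaped like the food_box, the clear one is meant.

How it is judged:
At the end, for the whole second after the job is handed in: All four rim sections are shut (each hinge below 0.06 rad), the box stands at rest and level on the counter within 30 mm of where it stood, and the canister, tumbler, plate and spoon rest stand upright within 20 mm of where they were (value of joint each of rim_front, rim_back, rim_left, rim_right below 0.06 rad and height (world z) of food_box below 0.006 m and angle between food_box's own z axis and vertical below 0.05 rad and distance of food_box from where it was at the start of the episode below 0.03 m and linear speed of food_box below 0.02 m/s and distance of each of canister, tumbler, plate, spoon_rest from where it was at the start of the episode below 0.02 m and angle between each of canister, tumbler, plate, spoon_rest's own z axis and vertical below 0.1 rad); the robot touches nothing.
It fails at once if the box is lifted off the counter (12 mm) (height (world z) of food_box above 0.012 m).
It fails at once if the box is tipped (over 0.2 rad) (angle between food_box's own z axis and vertical above 0.2 rad).
It fails at once if the box is pushed away from its place (40 mm) (distance of food_box from where it was at the start of the episode above 0.04 m).
It fails at once if the canister, tumbler, plate or spoon rest is shoved, lifted or knocked over (distance of any of canister, tumbler, plate, spoon_rest from where it was at the start of the episode above 0.025 m or angle between any of canister, tumbler, plate, spoon_rest's own z axis and vertical above 0.3 rad).
It also fails if it takes over 48 s, if anything falls off the work surface, if the arm or the gripper's body presses on something with over 40 N, if the wrist force passes 120 N, or if a joint passes its speed limit or range.

### The arm

A 6-joint arm with a two-finger parallel gripper is mounted at the origin on the work surface. World frame = base frame: x ahead of the robot, y to its left, z up, the work surface at z = 0. Lengths are in m, angles in rad, forces in N, time in s.
With the tool pointing down it reaches from about 0.375 to 0.975 m from the base axis. Payload 3.8 kg.
Tool frame: the origin (TCP) lies between the finger pads; the fingertips stand 25 mm ahead of it and the grasp point (between the pads) lies 6 mm ahead of it; z points along the fingers, y is the line along which they close (so a half turn about z gives the same grasp; the last joint's range is limited). The gripper opens to 88 mm and grips with 3 to 60 N. Pads are 18 mm wide; open, the fingers measure 123 mm over their backs; the gripper's body (75 mm by 187 mm) begins 45 mm behind the grasp point.
Start: joints at [1.186, 0.264, 1.604, -0, 1.274, -0.037], TCP at [0.23, 0.635, 0.264] pointing down, gripper open.
Joint ranges: [-2.63, 2.63], [-0.94, 2.18], [0.31, 2.57], [-1.31, 4.45], [0, 2.66], [-2.55, 2.55]. Speed limits (rad/s): [2.57, 2.57, 3.14, 3.14, 3.14, 3.14].

### API

Orientations are given as a 3x3 rotation matrix whose columns are the frame's x, y, z axes.
In Python, from cell import r, grab_frame, ticket gives the robot as it stands.
- The arm moves only by the tool servo_tool, never from a script. Its argument "increments" is one flat list of numbers, 7 for each row, row after row: the shift along the tool's x, y, z scaled (see below), then the turn, a rotation vector about the tool's x, y, z scaled (see below), then the opening, from 0 (shut) to 1 (fully open). A call has 1 to 5 rows; each row is the pose to reach, as a shift and turn from the pose commanded when the call began, along the tool's axes at that moment, turning the shorter way round; what a row does not reach only later rows make up. The controller multiplies each number of a shift by 250 mm and each number of a turn by pi rad. A row lasts 1/10 s, in which the tool goes at most 50 mm and 8.59 degrees, less where a joint would pass 70% of its speed; a pose out of reach is approached as far as the arm can. A call with a number of a shift or a turn outside -1 to 1 is refused whole. A call with a gripper value outside its range is refused whole. The fingers move at their own pace and stop on an object; "newtons" is the grip in N (left out, the last holds). Time passes only in rows, so rows that repeat a pose let the fingers close. It gives the time, the measured TCP pose, the force, the opening and the grip force at its end, in the units of the state.
- r.read_state(): the state, without advancing time (a new reading comes with each control period).
- grab_frame(name): name is "scene" or "side" or "wrist"; returns a dict with "frame" (384x512x3 uint8, red, green, blue), "depth" (384x512 float32, m along the optical axis (not along the pixel's ray), 0 where there is no reading), "fx", "fy", "cx", "cy" (pixels), "xyz" and "orientation" of the camera in the world; the wrist camera has in their place "mount" (4x4, takes a point from camera to tool coordinates, whose origin is the TCP and whose axes are the flange's). Camera axes: x right, y down, z forward; pixel columns grow to the right and rows downward; lengths in m; the calibration is good to about 2 mm. A picture is of the moment at which its call begins: read the wrist's pose just before it.
- ticket.hand_in(): hands the job in; it is judged then, once.
The state is a dict: "time": time; "q": joint angles; "joint_velocities": joint speeds; "effort": joint torques, N m; "tool_pos": TCP position; "eef_rot": TCP orientation; "contact_force": force on the tool from outside, world axes, zero at the start; "torque": the same for the moment, N m; "gripper_width": finger opening in m; "gripper_force": force on a finger pad.
Only numpy, scipy, OpenCV 4.12 (cv2) and the standard library are available. Lean on these libraries where they do the work, as an engineer would, in place of code of your own. Each camera call takes 0.05 s, during which the arm holds its last target. There are 200 camera calls.

## Working session

There is one attempt and no reset: what is moved stays moved. The work goes in short steps, Python scripts to look and compute and a tool call to move; the robot and the scene stay as the last step left them, time stands still between calls to the robot, and variables do not carry over. Pictures are saved under pics/ and viewed, at most 10 in all, crops included, and the job is handed in when it is done.

Besides the shell and the picture viewer there is one more tool, called after "Call:" by a JSON object that holds its "api" and its "payload", one argument or row to a line. servo_tool: Moves the arm, as the interface text tells. Shifts and turns lie within -1 to 1; 1 stands for 250 mm of shift or pi rad of turn. Its arguments: {"type":"object","properties":{"increments":{"type":"array"},"newtons":{"type":"number"}},"required":["increments"]}

```bash
mkdir -p pics; python3 - <<'E'
from cell import r, grab_frame
import cv2,numpy as np
s=r.read_state();print(s['time'],s['tool_pos'],s['eef_rot'],s['contact_force'],s['gripper_width'])
ims=[]
for n in('scene','side'):
    f=grab_frame(n);np.savez(n,**{k:v for k,v in f.items()});ims.append(f['frame'])
    print(n,f['xyz'],f['orientation'],f['fx'])
cv2.imwrite('pics/a.png',ims[0][:,:,::-1]);cv2.imwrite('pics/b.png',ims[1][:,:,::-1])
E
```

```text
0.0 [0.22981121 0.63397935 0.26239525] [[-9.40124264e-01  3.40830878e-01 -8.25649412e-04]
 [ 3.40831869e-01  9.40122030e-01 -2.05099319e-03]
 [ 7.71693919e-05 -2.20959609e-03 -9.99997556e-01]] [ 0.69629178  0.44160146 -0.91440337] 0.08795042263199551
scene [ 1.00468915 -0.24092039  1.01860849] [[ 0.52787097  0.72843996 -0.43672355]
 [ 0.84928789 -0.45749899  0.26344784]
 [-0.00789465 -0.50997048 -0.86015567]] 397.32610576584364
side [0.48474684 0.67930443 0.58383701] [[-0.99801776 -0.05340358  0.03329572]
 [-0.05922517  0.6180877  -0.78387498]
 [ 0.02128205 -0.7842931  -0.62002533]] 353.62074750803475
```

View pics/a.png

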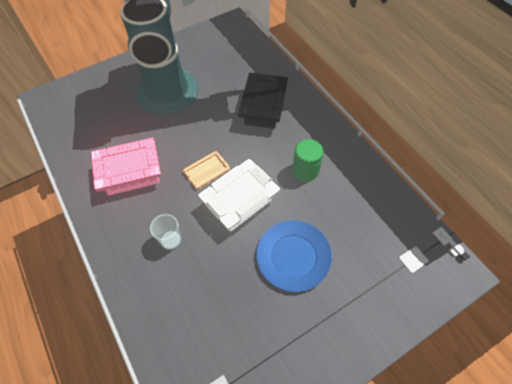

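View pics/b.png

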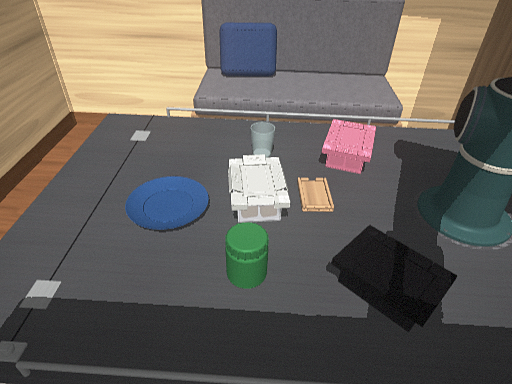

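The clear box with the white lid is at scene (240,194) and side (258,185). The canister is on one short side, the tumbler on the other. I'll measure positions from depth.

```bash
cat > h.py <<'E'
import numpy as np,cv2
def cloud(f):
    d=f['depth'];v,u=np.mgrid[:d.shape[0],:d.shape[1]]
    c=np.stack([(u-f['cx'])/f['fx']*d,(v-f['cy'])/f['fy']*d,d],-1)
    return c@np.array(f['orientation']).T+f['xyz']
E
python3 - <<'E'
from h import *
for n in('scene','side'):
    f=dict(np.load(n+'.npz'));P=cloud(f);im=f['frame'].astype(int);ok=f['depth']>0
    hsv=cv2.cvtColor(f['frame'],cv2.COLOR_RGB2HSV)
    h,s,v=[hsv[...,i].astype(int) for i in range(3)]
    box=np.zeros(ok.shape,bool)
    if n=='scene': box[150:235,190:285]=1
    else: box[150:225,222:295]=1
    w=ok&box&(s<40)&(v>150)&(P[...,2]>.055)&(P[...,2]<.1)
    p=P[w];print(n,'white',len(p),'z pct',np.percentile(p[:,2],[2,25,50,75,98]).round(4))
    rc=cv2.minAreaRect((p[:,:2]*1000).astype(np.float32));print(rc)
    for nm,lo,hi in(('green',45,85),('blue',100,125)):
        m=ok&(h>lo)&(h<hi)&(s>120)&(P[...,2]>.004)&(P[...,2]<.2)&(P[...,0]>0.2)&(np.abs(P[...,1])<.6)
        q=P[m];print(nm,len(q),q[:,:2].min(0),q[:,:2].max(0),q[:,2].max())
    for nm,(u0,v0,u1,v1) in (('tumb',(145,210,185,252)),('spoon',(180,150,232,190)),('black',(235,70,290,130))) if n=='scene' else (('tumb',(248,120,278,160)),('spoon',(298,175,336,215)),('black',(330,225,460,325))):
        q=P[v0:v1,u0:u1].reshape(-1,3);q=q[(q[:,2]>.008)&(q[:,2]<.4)];print(nm,len(q),q.min(0).round(3) if len(q) else'',q.max(0).round(3) if len(q) else'')
E
```

```text
scene white 2915 z pct [0.0618 0.0669 0.0689 0.0729 0.0812]
((513.9247436523438, -9.846099853515625), (137.29293823242188, 185.17808532714844), 8.091690063476562)
green 467 [0.48506298 0.18196462] [0.5606151  0.25613201] 0.11027131741535712
blue 2838 [ 0.63042656 -0.06835025] [0.82648936 0.1275063 ] 0.02541490513652489
tumb 727 [ 0.474 -0.265  0.008] [ 0.546 -0.194  0.095]
spoon 752 [ 0.322 -0.102  0.008] [0.496 0.023 0.084]
black 2051 [0.139 0.129 0.008] [0.359 0.348 0.074]
side white 2739 z pct [0.0596 0.0684 0.0699 0.0742 0.0822]
((511.94464111328125, -4.065010070800781), (136.35206604003906, 188.15792846679688), 9.008096694946289)
green 2411 [0.20318359 0.18383823] [0.55722347 0.34916337] 0.10942683009104986
blue 2781 [ 0.20251179 -0.06579903] [0.82667703 0.35158208] 0.0720501298763202
tumb 807 [ 0.464 -0.264  0.009] [ 0.544 -0.077  0.092]
spoon 697 [ 0.321 -0.098  0.008] [0.405 0.027 0.02 ]
black 7230 [0.038 0.056 0.008] [0.356 0.352 0.073]
```

```bash
cat >> h.py <<'E'
def inc(s,pos,yaw):
    "increments to TCP pos, tool down with x axis at yaw (rad)"
    from scipy.spatial.transform import Rotation as R
    M=np.array(s['eef_rot']);c,k=np.cos(yaw),np.sin(yaw)
    T=np.array([[c,k,0],[k,-c,0],[0,0,-1]])
    return (M.T@(np.array(pos)-s['tool_pos'])/.25).round(3),(R.from_matrix(M.T@T).as_rotvec()/np.pi).round(4)
E
python3 - <<'E'
from h import *
from cell import r,grab_frame
s=r.read_state();print(inc(s,[.513,-.007,.264],np.radians(98.5)))
f=grab_frame('wrist');print(f['mount'].round(3),f['fx'])
E
```

```text
(array([-1.939e+00, -2.025e+00, -2.000e-03]), array([-6.000e-04,  3.000e-04,  3.421e-01]))
[[-0.    -0.96  -0.279  0.071]
 [ 1.    -0.     0.     0.   ]
 [-0.    -0.279  0.96  -0.12 ]
 [ 0.     0.     0.     1.   ]] 273.91786655153976
```

Call:
{"api": "servo_tool", "payload": {
  "increments": [-0.13,-0.135,0,0,0,0,0,-0.26,-0.27,0,0,0,0,0,-0.39,-0.405,0,0,0,0,0,-0.52,-0.54,0,0,0,0,0,-0.65,-0.675,0,0,0,0,0]
}}

```text
time: 0.65
tool_pos: [0.3256, 0.4187, 0.2634]
eef_rot: [[-0.94, 0.34, -0.0], [0.34, 0.94, -0.0], [-0.0, -0.0, -1.0]]
contact_force: [0.7, 0.6, -0.7]
gripper_width: 0.0499
gripper_force: 0.0
```

Call:
{"api": "servo_tool", "payload": {
  "increments": [-0.13,-0.135,0,0,0,0,0,-0.26,-0.27,0,0,0,0,0,-0.39,-0.405,0,0,0,0,0,-0.52,-0.54,0,0,0,0,0,-0.65,-0.675,0,0,0,0,0]
}}

```text
time: 1.15
tool_pos: [0.4208, 0.2047, 0.2636]
eef_rot: [[-0.94, 0.341, 0.0], [0.341, 0.94, 0.0], [-0.0, 0.0, -1.0]]
contact_force: [0.6, -0.1, 0.1]
gripper_width: 0.0099
gripper_force: 0.0
```

Call:
{"api": "servo_tool", "payload": {
  "increments": [-0.13,-0.135,0,0,0,0,0,-0.26,-0.27,0,0,0,0,0,-0.39,-0.405,0,0,0,0,0,-0.52,-0.54,0,0,0,0,0,-0.64,-0.675,0,0,0,0,0]
}}

```text
time: 1.65
tool_pos: [0.5139, -0.0087, 0.2636]
eef_rot: [[-0.94, 0.341, 0.0], [0.341, 0.94, 0.0], [-0.0, 0.0, -1.0]]
contact_force: [0.7, 0.5, -0.1]
gripper_width: 0.0005
gripper_force: 0.0
```

Call:
{"api": "servo_tool", "payload": {
  "increments": [0,0,0,0,0,0.047,0,0,0,0,0,0,0.094,0,0,0,0,0,0,0.141,0,0,0,0,0,0,0.188,0,0,0,0,0,0,0.235,0]
}}

```text
time: 2.15
tool_pos: [0.5132, -0.0068, 0.2633]
eef_rot: [[-0.46, 0.888, -0.001], [0.888, 0.46, 0.0], [0.0, -0.001, -1.0]]
contact_force: [0.3, -0.4, -0.0]
gripper_width: 0.0005
gripper_force: 0.0
```

Call:
{"api": "servo_tool", "payload": {
  "increments": [0,0,0,0,0,0.047,0,0,0,0,0,0,0.094,0,0,0,0,0,0,0.107,0,0,0,0,0,0,0.107,0]
}}

```text
time: 2.55
tool_pos: [0.5132, -0.0067, 0.2634]
eef_rot: [[-0.148, 0.989, -0.001], [0.989, 0.148, 0.0], [0.0, -0.001, -1.0]]
contact_force: [0.4, -0.5, -0.8]
gripper_width: 0.0007
gripper_force: 0.0
```

```bash
cat > look.py <<'E'
from h import *
from cell import r,grab_frame
import sys
def wrist(name):
    s=r.read_state();f=grab_frame('wrist');M=np.array(f['mount']);Rt=np.array(s['eef_rot'])
    f['orientation']=Rt@M[:3,:3];f['xyz']=np.array(s['tool_pos'])+Rt@M[:3,3]
    P=cloud(f);cv2.imwrite(f'pics/{name}.png',f['frame'][:,:,::-1]);np.savez(name,P=P,d=f['depth'],im=f['frame']);return s,f,P
if __name__=='__main__':
    s,f,P=wrist(sys.argv[1])
    z=P[...,2];hsv=cv2.cvtColor(f['frame'],cv2.COLOR_RGB2HSV)
    # top-down height map, 1 mm cells: x .40-.62, y -.13...13
    m=(f['depth']>0)&(z>.055)&(z<.1)&(hsv[...,1]<50)&(hsv[...,2]>130)
    p=P[m];print(len(p),p.min(0),p.max(0),cv2.minAreaRect((p[:,:2]*1000).astype(np.float32)))
E
python3 look.py w1
```

```text
16026 [ 0.23239618 -0.23720083  0.05570265] [0.58995097 0.09171456 0.09005236] ((431.31219482421875, -41.212127685546875), (324.58331298828125, 325.9748840332031), 75.25997924804688)
```

View pics/w1.png

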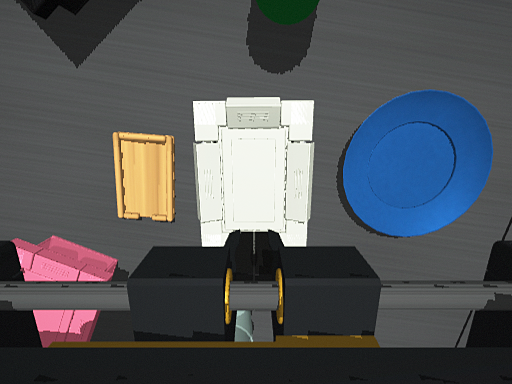

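The wrist view shows the lid from (193,100) to (314,245). The left section's ribs are at (253,117), front at (209,180) and back at (298,180). I'll get the box pose from the rim corners and ribs.

```bash
python3 - <<'E'
from h import *
D=np.load('w1.npz');P=D['P']
def pt(u,v,k=1):
    return np.median(P[v-k:v+k+1,u-k:u+k+1].reshape(-1,3),0)
for n,(u,v) in dict(left=(253,117),front=(209,180),back=(298,180),panel=(253,180),c1=(206,120),c2=(300,120)).items(): print(n,pt(u,v).round(4))
hsv=cv2.cvtColor(D['im'],cv2.COLOR_RGB2HSV);z=P[...,2]
m=np.zeros(z.shape,bool);m[90:228,185:322]=1
m&=(D['d']>0)&(z>.066)&(z<.0725)&(hsv[...,1]<50)
p=P[m]
for yaw in(7,7.5,8,8.5,9,9.5):
    a=np.radians(yaw);R=np.array([[np.cos(a),np.sin(a)],[-np.sin(a),np.cos(a)]])
    q=(p[:,:2]-[.513,-.007])@R.T
    e=q[q[:,1]>.06]  # corners at left end
    print(yaw,'x',np.percentile(e[:,0],[1,99]).round(4),'ymax L/R corner',[np.percentile(e[w,1],99).round(4) for w in (e[:,0]<-.048,e[:,0]>.048)])
E
```

```text
left [0.5023 0.0646 0.0761]
front [ 0.4625 -0.0117  0.0758]
back [0.5635 0.0038 0.0764]
panel [ 0.5129 -0.0062  0.0687]
c1 [0.4513 0.0537 0.0692]
c2 [0.554  0.0692 0.0688]
7 x [-0.0669  0.063 ] ymax L/R corner [np.float64(0.0877), np.float64(0.0917)]
7.5 x [-0.0663  0.0636] ymax L/R corner [np.float64(0.0882), np.float64(0.0912)]
8 x [-0.0657  0.0643] ymax L/R corner [np.float64(0.0886), np.float64(0.0907)]
8.5 x [-0.0651  0.065 ] ymax L/R corner [np.float64(0.0891), np.float64(0.0902)]
9 x [-0.0644  0.0657] ymax L/R corner [np.float64(0.0896), np.float64(0.0897)]
9.5 x [-0.0637  0.0663] ymax L/R corner [np.float64(0.0901), np.float64(0.0892)]
```

Box centre is about (0.513, -0.008) with yaw about 8.7°, so tool x runs along box +y. I'll start with the left section.

Call:
{"api": "servo_tool", "payload": {
  "increments": [0.156,0,0,0,0,0,0,0.312,0,0.1,0,0,0,0,0.312,0,0.27,0,0,0,0,0.312,0,0.44,0,0,0,0,0.312,0,0.55,0,0,0,0]
}}

```text
time: 3.1
tool_pos: [0.5, 0.0708, 0.1233]
eef_rot: [[-0.15, 0.989, -0.003], [0.989, 0.15, -0.0], [0.0, -0.003, -1.0]]
contact_force: [-0.2, 0.4, -0.3]
gripper_width: 0.0005
gripper_force: 0.0
```

Call:
{"api": "servo_tool", "payload": {
  "increments": [0,0,0.02,0,0,0,0,0,0,0.04,0,0,0,0,0,0,0.06,0,0,0,0,0,0,0.08,0,0,0,0,0,0,0.09,0,0,0,0]
}}

```text
time: 3.6
tool_pos: [0.5031, 0.0706, 0.1048]
eef_rot: [[-0.148, 0.989, 0.003], [0.989, 0.148, 0.001], [0.0, 0.003, -1.0]]
contact_force: [-0.4, 0.2, 1.7]
gripper_width: 0.0005
gripper_force: 0.5
```

Call:
{"api": "servo_tool", "payload": {
  "increments": [0,0,0.01,0,0,0,0,0,0,0.016,0,0,0,0,0,0,0.022,0,0,0,0,0,0,0.028,0,0,0,0,0,0,0.034,0,0,0,0]
}}

```text
time: 4.1
tool_pos: [0.5032, 0.0713, 0.0968]
eef_rot: [[-0.148, 0.989, 0.003], [0.989, 0.148, 0.001], [0.001, 0.003, -1.0]]
contact_force: [-0.6, 1.6, 2.0]
gripper_width: 0.0002
gripper_force: 1.1
```

Call:
{"api": "servo_tool", "payload": {
  "increments": [0,0,0.004,0,0,0,0,0,0,0.008,0,0,0,0,0,0,0.012,0,0,0,0]
}}

```text
time: 4.4
tool_pos: [0.503, 0.0707, 0.0951]
eef_rot: [[-0.148, 0.989, 0.001], [0.989, 0.148, 0.0], [0.0, 0.001, -1.0]]
contact_force: [-8.4, 2.2, 25.6]
gripper_width: 0.0
gripper_force: 12.7
```

25 N at tip height 0.070 means the left section is home. Next, the right section.

Call:
{"api": "servo_tool", "payload": {
  "increments": [0,0,-0.12,0,0,0,0,-0.16,0,-0.12,0,0,0,0,-0.32,0,-0.12,0,0,0,0,-0.48,0,-0.12,0,0,0,0,-0.632,0,-0.12,0,0,0,0]
}}

```text
time: 4.9
tool_pos: [0.5251, -0.0876, 0.1222]
eef_rot: [[-0.148, 0.989, -0.0], [0.989, 0.148, -0.001], [-0.001, -0.0, -1.0]]
contact_force: [1.4, -0.4, 1.4]
gripper_width: 0.0006
gripper_force: 0.0
```

```bash
python3 - <<'E'
from h import *
from look import wrist
s,f,P=wrist('w2');a=np.radians(8.7)
c=np.array([.513,-.008]);ex=np.array([np.cos(a),np.sin(a)]);ey=np.array([-ex[1],ex[0]])
print(np.round(s['tool_pos'],4),np.round(s['contact_force'],1),'local',((np.array(s['tool_pos'])[:2]-c)@np.c_[ex,ey]).round(4))
q=(P[...,:2]-c)@np.c_[ex,ey]
for n,(x,y) in dict(l=(0,.085),r=(0,-.085),f=(-.058,0),b=(.058,0)).items():
    m=(np.abs(q[...,0]-x)<.004)&(np.abs(q[...,1]-y)<.004)&(f['depth']>0)
    print(n,m.sum(),np.median(P[m][:,2]).round(4) if m.any() else '')
E
```

```text
[ 0.5251 -0.0876  0.1222] [ 1.4 -0.4  1.4] local [-0.0001 -0.0805]
l 0 
r 14 0.116
f 231 0.0788
b 252 0.0797
```

View pics/w2.png

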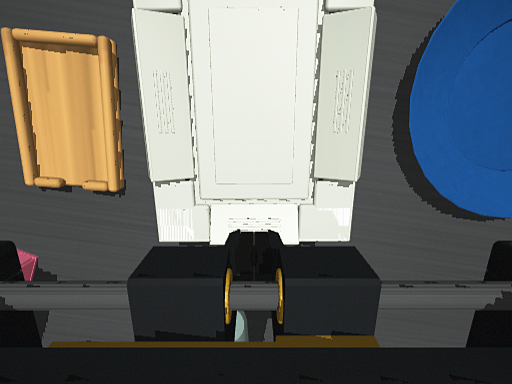

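The fingers sit over the right section's ribs at (253,225). The box hasn't moved, so I'll press.

Call:
{"api": "servo_tool", "payload": {
  "increments": [0.006,0,0.02,0,0,0,0,0.006,0,0.04,0,0,0,0,0.006,0,0.06,0,0,0,0,0.006,0,0.08,0,0,0,0,0.006,0,0.09,0,0,0,0]
}}

```text
time: 5.45
tool_pos: [0.5249, -0.084, 0.1002]
eef_rot: [[-0.15, 0.989, -0.001], [0.989, 0.15, -0.002], [-0.001, -0.001, -1.0]]
contact_force: [-5.2, -4.2, 11.6]
gripper_width: 0.0004
gripper_force: 5.2
```

Call:
{"api": "servo_tool", "payload": {
  "increments": [0,0,0.006,0,0,0,0,0,0,0.012,0,0,0,0,0,0,0.016,0,0,0,0]
}}

```text
time: 5.75
tool_pos: [0.5254, -0.0838, 0.096]
eef_rot: [[-0.15, 0.989, 0.001], [0.989, 0.15, -0.001], [-0.001, 0.001, -1.0]]
contact_force: [0.7, -1.2, 0.4]
gripper_width: 0.0006
gripper_force: 0.6
```

Clicked. I'll push to the stop.

Call:
{"api": "servo_tool", "payload": {
  "increments": [0,0,0.004,0,0,0,0,0,0,0.008,0,0,0,0,0,0,0.012,0,0,0,0]
}}

```text
time: 6.05
tool_pos: [0.5255, -0.0838, 0.0951]
eef_rot: [[-0.149, 0.989, -0.0], [0.989, 0.149, 0.0], [0.0, -0.0, -1.0]]
contact_force: [-9.8, 1.1, 25.1]
gripper_width: 0.0004
gripper_force: 12.6
```

Call:
{"api": "servo_tool", "payload": {
  "increments": [0,0,-0.2,0,0,0,0,0.15,0,-0.24,0,0,0,0,0.31,0,-0.24,0,0,0,0,0.31,0,-0.24,0,0,0.047,0,0.31,0,-0.24,0,0,0.094,0]
}}

```text
time: 6.55
tool_pos: [0.5129, -0.0056, 0.1523]
eef_rot: [[0.149, 0.989, -0.001], [0.989, -0.149, 0.001], [0.001, -0.001, -1.0]]
contact_force: [-0.8, -0.2, -0.8]
gripper_width: 0.0002
gripper_force: 0.0
```

Call:
{"api": "servo_tool", "payload": {
  "increments": [0,0,0,0,0,0.047,0,0,0,0,0,0,0.094,0,0,0,0,0,0,0.141,0,0,0,0,0,0,0.188,0,0,0,0,0,0,0.235,0]
}}

```text
time: 7.05
tool_pos: [0.513, -0.0067, 0.1519]
eef_rot: [[0.777, 0.629, -0.001], [0.629, -0.777, 0.001], [-0.001, -0.001, -1.0]]
contact_force: [0.1, 0.3, -0.2]
gripper_width: 0.0005
gripper_force: 0.0
```

Call:
{"api": "servo_tool", "payload": {
  "increments": [0,0,0,0,0,0.047,0,0,0,0,0,0,0.094,0,0,0,0,0,0,0.141,0,0,0,0,0,0,0.17,0,0,0,0,0,0,0.17,0]
}}

```text
time: 7.55
tool_pos: [0.5131, -0.0069, 0.152]
eef_rot: [[0.988, 0.152, -0.001], [0.152, -0.988, 0.0], [-0.001, -0.001, -1.0]]
contact_force: [0.4, -1.0, 1.0]
gripper_width: 0.0004
gripper_force: 0.0
```

```bash
python3 - <<'E'
from h import *
from look import wrist
s,f,P=wrist('w3');a=np.radians(8.7)
c=np.array([.513,-.008]);ex=np.array([np.cos(a),np.sin(a)]);ey=np.array([-ex[1],ex[0]])
print(s['time'],np.round(s['tool_pos'],4))
for sg in(-1,1): print(sg,inc(s,[*(c+sg*.054*ex),.125],a))
q=(P[...,:2]-c)@np.c_[ex,ey]
for n,(x,y) in dict(l=(0,.085),r=(0,-.085),f=(-.058,0),b=(.058,0)).items():
    m=(np.abs(q[...,0]-x)<.004)&(np.abs(q[...,1]-y)<.004)&(f['depth']>0)
    print(n,m.sum(),np.median(P[m][:,2]).round(4) if m.any() else '')
E
```

```text
7.55 [ 0.5131 -0.0069  0.152 ]
-1 (array([-0.217,  0.004,  0.108]), array([-0.0002,  0.0003,  0.0002]))
1 (array([0.215, 0.004, 0.108]), array([-0.0002,  0.0003,  0.0002]))
l 99 0.0693
r 99 0.0694
f 0 
b 121 0.0795
```

View pics/w3.png

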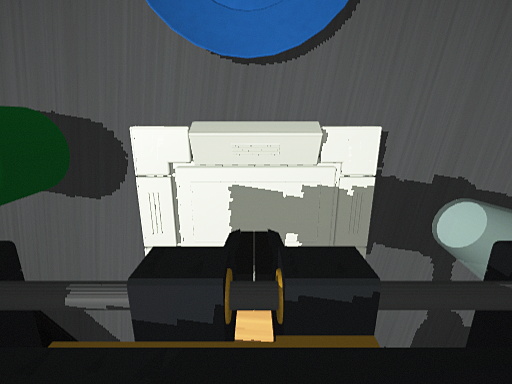

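Left (155,210) and right (357,210) lie flat at 69 mm. The back section at (255,145) is still raised, so it's next.

Call:
{"api": "servo_tool", "payload": {
  "increments": [0.11,0.004,0,0,0,0,0,0.218,0.004,0.06,0,0,0,0,0.218,0.004,0.12,0,0,0,0,0.218,0.004,0.14,0,0,0,0,0.218,0.004,0.16,0,0,0,0]
}}

```text
time: 8.1
tool_pos: [0.5659, -0.0002, 0.1113]
eef_rot: [[0.988, 0.152, -0.003], [0.152, -0.988, 0.0], [-0.003, -0.001, -1.0]]
contact_force: [-0.6, -0.2, 0.2]
gripper_width: 0.0003
gripper_force: 0.0
```

Call:
{"api": "servo_tool", "payload": {
  "increments": [0,0,0.015,0,0,0,0,0,0,0.03,0,0,0,0,0,0,0.045,0,0,0,0,0,0,0.056,0,0,0,0,0,0,0.064,0,0,0,0]
}}

```text
time: 8.6
tool_pos: [0.5696, -0.0002, 0.099]
eef_rot: [[0.989, 0.151, 0.005], [0.151, -0.989, 0.0], [0.005, 0.0, -1.0]]
contact_force: [0.6, 1.9, 5.1]
gripper_width: 0.0005
gripper_force: 3.0
```

Call:
{"api": "servo_tool", "payload": {
  "increments": [0,0,0.006,0,0,0,0,0,0,0.012,0,0,0,0,0,0,0.012,0,0,0,0]
}}

```text
time: 8.9
tool_pos: [0.5691, -0.0004, 0.0953]
eef_rot: [[0.989, 0.151, 0.003], [0.151, -0.989, -0.0], [0.003, 0.001, -1.0]]
contact_force: [1.0, 2.1, 7.0]
gripper_width: 0.0002
gripper_force: 3.5
```

Call:
{"api": "servo_tool", "payload": {
  "increments": [0,0,0.004,0,0,0,0,0,0,0.008,0,0,0,0,0,0,0.008,0,0,0,0]
}}

```text
time: 9.2
tool_pos: [0.5693, -0.0004, 0.0951]
eef_rot: [[0.989, 0.151, 0.003], [0.151, -0.989, 0.0], [0.003, 0.0, -1.0]]
contact_force: [-3.0, 1.7, 17.9]
gripper_width: 0.0006
gripper_force: 9.0
```

Call:
{"api": "servo_tool", "payload": {
  "increments": [0,0,-0.13,0,0,0,0,-0.15,0,-0.13,0,0,0,0,-0.3,0,-0.13,0,0,0,0,-0.444,0,-0.13,0,0,0,0,-0.444,0,-0.1,0,0,0,0]
}}

```text
time: 9.7
tool_pos: [0.4528, -0.0174, 0.1156]
eef_rot: [[0.989, 0.151, -0.005], [0.151, -0.989, -0.0], [-0.005, -0.001, -1.0]]
contact_force: [-0.9, -0.0, -1.0]
gripper_width: 0.0
gripper_force: 0.0
```

Call:
{"api": "servo_tool", "payload": {
  "increments": [0,0,0.03,0,0,0,0,0,0,0.05,0,0,0,0,0,0,0.065,0,0,0,0,0,0,0.08,0,0,0,0,0,0,0.09,0,0,0,0]
}}

```text
time: 10.2
tool_pos: [0.4585, -0.0172, 0.095]
eef_rot: [[0.988, 0.152, -0.003], [0.152, -0.988, -0.0], [-0.003, -0.0, -1.0]]
contact_force: [-12.5, 0.3, 29.3]
gripper_width: 0.0001
gripper_force: 15.0
```

Call:
{"api": "servo_tool", "payload": {
  "increments": [0,0,-0.15,0,0,0,0,0,0,-0.35,0,0,0,0,0,0,-0.55,0,0,0,0,-0.15,0,-0.65,0,0,0,0,-0.3,0,-0.7,0,0,0,0]
}}

```text
time: 10.7
tool_pos: [0.3864, -0.0288, 0.2731]
eef_rot: [[0.988, 0.152, 0.006], [0.152, -0.988, -0.001], [0.006, 0.002, -1.0]]
contact_force: [-0.3, -1.0, 1.0]
gripper_width: 0.0004
gripper_force: 0.0
```

```bash
python3 - <<'E'
from h import *
from look import wrist
from cell import grab_frame
s,f,P=wrist('w4');a=np.radians(8.7);print(s['time'],np.round(s['tool_pos'],3))
c=np.array([.513,-.008]);ex=np.array([np.cos(a),np.sin(a)]);ey=np.array([-ex[1],ex[0]])
fs=[('w',f,P)]
for k in('scene','side'):
    g=grab_frame(k);fs.append((k,g,cloud(g)))
for k,g,P in fs:
    q=(P[...,:2]-c)@np.c_[ex,ey]
    for n,(x,y) in dict(l=(0,.087),r=(0,-.087),f=(-.062,0),b=(.062,0),l0=(0,.07),r0=(0,-.07),f0=(-.045,0),b0=(.045,0)).items():
        m=(np.abs(q[...,0]-x)<.004)&(np.abs(q[...,1]-y)<.004)&(g['depth']>0)
        print(k,n,m.sum(),np.median(P[m][:,2]).round(4) if m.any() else '')
cv2.imwrite('pics/c4.png',np.hstack([cv2.resize(x['frame'],(400,300))for x in(f,fs[2][1])])[:,:,::-1])
E
```

```text
10.7 [ 0.386 -0.029  0.273]
w l 55 0.0694
w r 55 0.0693
w f 42 0.0693
w b 21 0.0694
w l0 61 0.0691
w r0 59 0.0693
w f0 52 0.0691
w b0 58 0.0694
scene l 5 0.0687
scene r 16 0.0326
scene f 6 0.0701
scene b 16 0.0632
scene l0 9 0.0673
scene r0 7 0.0699
scene f0 6 0.0691
scene b0 9 0.0683
side l 17 0.063
side r 3 0.0707
side f 7 0.0702
side b 8 0.0699
side l0 7 0.0696
side r0 6 0.0695
side f0 6 0.0703
side b0 7 0.07
```

View pics/c4.png

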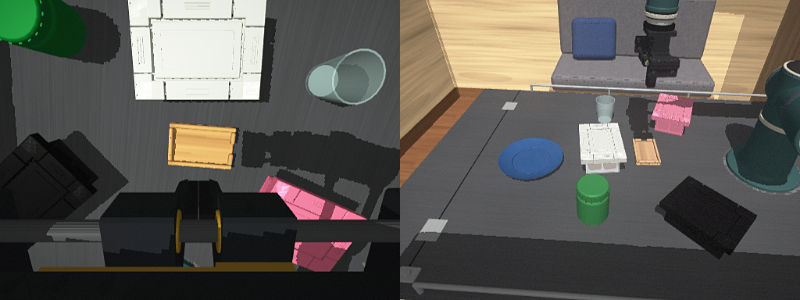

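All four sections lie flat at about 69 mm on both inner and outer edges, nothing else has moved, and the arm is clear.

```bash
python3 -c "
from cell import ticket
print(ticket.hand_in())"
```

```text
the job is handed in; nothing more can be done
None
```

All four rim sections are pressed shut and measure flat, the box and the other things show no visible movement, the arm is clear, and the job was handed in at about 11 s on the robot's clock (the hand-in returned no verdict).

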